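Load the slide carrier and index it to the scan station

ROBOT

A 7-joint arm with a two-finger parallel gripper is mounted at the origin on a cart in front of the work surface, level with it; the furniture and walls round the work are solid. World frame = base frame: x ahead of the robot, y to its left, z up, the work surface at z = 0. Lengths are in m, angles in rad, forces in N, time in s.
With the tool pointing down it reaches from about 0.425 to 0.875 m from the base axis. Payload 4.7 kg.
Tool frame: the origin (TCP) lies on the centre line of the jaws, within the pads' length; the fingertips stand 11 mm ahead of it and the grasp point (between the pads) lies 8 mm behind it; z points along the fingers, x is the direction in which the jaws open and shut, and the axes are right-handed (so a half turn about z gives the same grasp; the last joint's range is limited). The gripper opens to 87 mm and grips with 3 to 60 N. Pads are 19 mm wide; open, the fingers measure 117 mm over their backs; the gripper's body (75 mm by 190 mm) begins 51 mm behind the grasp point.
Start: joints at [1.316, 0.321, -0.07, 1.45, 0.023, 1.371, -0.057], TCP at [0.173, -0.627, 0.234] pointing down, gripper open.
Joint ranges: [-2.86, 2.86], [-0.3, 2.09], [-1.38, 1.24], [0.06, 2.45], [-1.56, 4.7], [0.09, 2.05], [-2.69, 2.69]. Speed limits (rad/s): [2.57, 2.57, 3.14, 3.14, 3.14, 3.14, 3.14].

INTERFACE

Orientations are given as a rotation vector (axis times angle).
In Python, from bench import state, grab_frame, close_job, outline_of, tip_of gives the robot as it stands.
- The arm moves only by the shell command python3 -m handwheel 'ROWS' [FORCE]. ROWS is JSON, a list of rows, each a list of 7 numbers: the shift along the tool's x, y, z each as a share of 0.025 m, from -1 to 1, then the turn, a rotation vector about the tool's x, y, z each as a share of 0.1 rad, from -1 to 1, then the finger opening in mm, from 0 to 87. A call has 1 to 12 rows; each row shifts and turns the commanded pose from where the row before left it, along the tool's axes as they then stand; what a row does not reach is not made up. A row lasts 1/12 s, in which the tool goes at most 41.7 mm and 7.16 degrees, less where a joint would pass 70% of its speed; a pose out of reach is approached as far as the arm can. A call with a number of a shift or a turn outside -1 to 1 is refused whole. A call with a gripper value outside its range is refused whole. The fingers move at their own pace and stop on an object; FORCE is the grip in N (left out, the last holds). Time passes only in rows, so rows that do not move let the fingers close. It gives the time, the measured TCP pose, the force and the opening at its end, in the units of the state.
- state(): the state, without advancing time (a new reading comes with each control period).
- grab_frame(name): name is "side" or "top"; returns a dict with "color" (400x640x3 uint8, red, green, blue), "fx", "fy", "cx", "cy" (pixels), "k1" (the pictures are not rectified: a ray, as slopes to the right and down, at radius r is drawn at 1 + k1 r^2 times it, then the intrinsics apply), "rvec" (rotation vector, rad) and "tvec" (3), from world to camera coordinates, as OpenCV has them. Camera axes: x right, y down, z forward; pixel columns grow to the right and rows downward; lengths in m; the calibration is good to about 2 mm. A picture is of the moment at which its call begins. There is no depth.
- close_job(): hands the job in, once; it reports no verdict.
Trained networks look in the newest picture that a camera, given by its name, has taken for a name from the list of things; names that differ only in an ending like _2 or _b are one class to them, and where a whole thing is asked for, a point or a joint stands for the part that bears it (a point fixed in the world has none). Each returns a list of dicts, best first, with "confidence" (0 to 1); they miss things now and then, are a little off and sometimes report something else, mostly with a low value. They report only what shows in the picture. A call takes as long as a camera call. They do not tell look-alikes from the thing itself.
- outline_of(camera, name): "mask" (400x640 bool, what is visible of it) and "bbox" ([left, top, width, height] in pixels, round what is visible of it).
- tip_of(camera, name): "uv" ([column, row] in pixels: a listed point, or the origin of a listed thing).
The state is a dict: "time": time; "joint_positions": joint angles; "qvel": joint speeds; "tau": joint torques, N m; "position": TCP position; "orientation": TCP orientation; "ft_force": force on the tool from outside, world axes, zero at the start; "wrist_torque": the same for the moment, N m; "finger_gap": finger opening in m.
Only numpy, scipy, OpenCV 4.12 (cv2) and the standard library are available. Lean on these libraries where they do the work, as an engineer would, in place of code of your own. Each camera call takes 0.05 s, during which the arm holds its last target.

TASK

Take the brown carton that stands on the bench to the left of the rail slide and set it upright in the blue tray of the slide's carrier, while the carrier is still in its loading stretch at the near end of the rail; let go of it. Then push the loaded carrier (the black post is its handle) along the rail to the next station, the one in front of the scan head, until it clicks into the notch there, without running past it. Leave the carton standing flat on the tray floor inside the lips, and do not disturb the white carton or the two rolls standing near the work.

Things in the scene. Friction and masses are not known exactly. Their poses are not given: they have to be found in the camera images.
- carton: Brown packed carton with a white label, 67 mm (its x) by 106 mm (its y) by 96 mm high, 0.14 to 0.28 kg; stands loose on the bench to the left of the rail, with its y axis roughly sideways. Origin: centre of its underside, z up. To be gripped across its 67 mm side (along its x axis).
- white_carton: White small carton, 86 x 117 mm, 52 mm high, loose, a bystander to the right of the rail. Origin: centre of its underside.
- tape_roll: Tan tape roll lying flat, 110 mm across, 48 mm high, loose, a bystander between the robot and the brown carton. Origin: centre of its underside.
- label_roll: Grey-white label roll standing, 70 mm across, 60 mm high, loose, a bystander beyond the brown carton. Origin: centre of its underside.
- rail: Fixed rail slide: aluminium base 300 mm (its x) by 94 mm (its y), running bars up to 30 mm above the bench. Origin: centre of its underside. The rail runs along its x axis, which points away from the robot; the -x end, nearest the robot, is the loading end. Green tabs at both edges of the base show the next station, grey tabs 60 mm further on a second one.
- next_station (a point): Fixed point on the rail's centre line, 31 mm above the bench, where the centre of the carrier's underside stands when clicked into the next station; axes as the rail's. On the right (-y) beside it stands the scan head, a grey box 60 mm long on a post, 89 to 119 mm from the centre line, 130 mm high.
- carrier (a joint): Position of the carrier in m, growing along the rail's +x axis (away from the robot). It starts between 0 and 0.04 (loading stretch); the next station's notch is at 0.105, the second one's at 0.165. Sliding takes about 1.5 N. A spring ball drops into the notch and draws the carrier to its centre from about 5 mm on either side; pushing out of it takes 7 to 10 N. The carrier does not coast.
- tray_floor (a point): Centre of the tray floor of the carrier, 39 mm above the bench; axes as the rail's. The tray is 82 mm (x) by 122 mm (y) inside, with 5 mm thick lips 12 mm high above the floor; the carton goes in with its 106 mm side across the rail (along y).
- handle_top (a point): Centre of the top of the carrier's black upright handle, a round post 26 mm in diameter, 123 mm above the bench, free over its upper 80 mm; it stands 95 mm from the tray's centre on the -x side (the robot's side) and moves with the carrier.
There are look-alikes about, which are no part of the job. What is shaped like the carton but orange or purple is not meant.

How it is judged:
On the way, in this order (a step that is already met when the one before it is completed fails the run):
1. the carton stands in the tray, let go, with the carrier still in the loading stretch (joint below 0.075) (z of carton in the frame of tray_floor between -0.006 and 0.006 m and horizontal distance between carton and tray_floor below 0.02 m and angle between carton's own z axis and vertical below 0.06 rad and contact force between the fingers and carton below 0.3 N and value of joint carrier below 0.075 m), for 0.2 s.
2. the carrier is clicked into the next station (joint 0.105 within 5 mm) (value of joint carrier between 0.1 and 0.11 m), for 0.2 s.
At the end, for the whole second after the job is handed in: The carrier rests in the notch of the next station (0.105 m within 4 mm) and the carton stands upright (within 0.06 rad), at rest, flat on the tray floor inside the lips (within 20 mm of its centre, 6 mm in height) (value of joint carrier between 0.101 and 0.109 m and z of carton in the frame of tray_floor between -0.006 and 0.006 m and horizontal distance between carton and tray_floor below 0.02 m and angle between carton's own z axis and vertical below 0.06 rad and linear speed of carton below 0.02 m/s); the robot touches nothing.
It fails at once if the carrier ran past the next station by more than 20 mm (value of joint carrier above 0.125 m).
It fails at once if the white carton was moved more than 30 mm (distance of white_carton from where it was at the start of the episode above 0.03 m).
It fails at once if the tape roll was moved more than 30 mm (distance of tape_roll from where it was at the start of the episode above 0.03 m).
It fails at once if the label roll was moved more than 30 mm (distance of label_roll from where it was at the start of the episode above 0.03 m).
It also fails if it takes over 51 s, if anything falls off the work surface, if the arm or the gripper's body presses on something with over 40 N, if the wrist force passes 120 N, or if a joint passes its speed limit or range.

## Working session

There is one attempt and no reset: what is moved stays moved. The work goes in short steps, Python scripts to look and compute and a shell command to move; the robot and the scene stay as the last step left them, time stands still between calls to the robot, and variables do not carry over. Pictures are saved under pics/ and viewed, and the job is handed in when it is done.

```bash
mkdir -p pics; ls; python3 - <<'E'
from bench import *
import cv2
print(state())
for c in ("side","top"):
    f=grab_frame(c); cv2.imwrite(f"pics/{c}0.png",f["color"][:,:,::-1])
    print({k:v for k,v in f.items() if k!="color"})
    for n in ("carton","white_carton","tape_roll","label_roll","tray_floor","handle_top","next_station","rail"):
        print(c,n,[(tuple(round(float(x),1) for x in d["uv"]),round(d["confidence"],2)) for d in tip_of(c,n)][:4])
E
```

```text
pics
{'time': 0.0, 'joint_positions': array([ 1.31612179,  0.3218118 , -0.07007647,  1.45168703,  0.02261769,
        1.37078089, -0.0569087 ]), 'qvel': array([-0.00237613, -0.00023222,  0.00119448, -0.00113119, -0.00095165,
        0.00042875, -0.00055468]), 'tau': array([ 1.30228658e-03, -4.91284776e+01, -4.02877852e-01, -3.12528348e+01,
       -6.35669776e-02,  4.37085377e-02,  1.92159578e-04]), 'position': array([ 0.17240803, -0.62616526,  0.23246266]), 'orientation': array([-2.49822459e+00,  1.90311412e+00,  2.48162457e-03]), 'ft_force': array([ 0.38230261, -0.01738574, -1.081231  ]), 'wrist_torque': array([ 0.00686079, -0.03994311, -0.00376435]), 'finger_gap': 0.08731305776647089}
{'fx': 494.6174674056794, 'fy': 494.6174674056794, 'cx': 319.54628650562904, 'cy': 201.9094636953529, 'k1': 0.038792952564564206, 'rvec': array([ 2.01193298, -0.14782769,  0.05647343]), 'tvec': array([-0.59476155,  0.0493919 ,  1.42526041])}
side carton [((319.6, 231.1), 0.91), ((249.8, 184.5), 0.81), ((348.2, 318.9), 0.57)]
side white_carton [((264.5, 317.7), 0.82)]
side tape_roll []
side label_roll 
[... 182 characters left out ...]
231.7), 0.69), ((317.9, 228.2), 0.46)]
side rail [((317.6, 262.2), 0.86), ((248.1, 220.0), 0.64)]
{'fx': 506.79382135289865, 'fy': 506.79382135289865, 'cx': 316.3100445490715, 'cy': 208.37364149330142, 'k1': -0.1094704765076226, 'rvec': array([ 2.20666145, -2.18079055,  0.03707583]), 'tvec': array([-0.18693367,  0.57454433,  1.5060558 ])}
top carton [((199.4, 267.9), 0.83), ((308.0, 209.1), 0.67), ((438.1, 206.2), 0.57)]
top white_carton [((427.6, 261.5), 0.93)]
top tape_roll [((307.4, 269.8), 0.67)]
top label_roll [((312.1, 145.3), 0.83)]
top tray_floor [((362.5, 238.8), 0.56)]
top handle_top [((361.2, 272.7), 0.61)]
top next_station [((368.1, 215.4), 0.98)]
top rail [((366.8, 215.7), 0.9)]
```

View pics/side0.png

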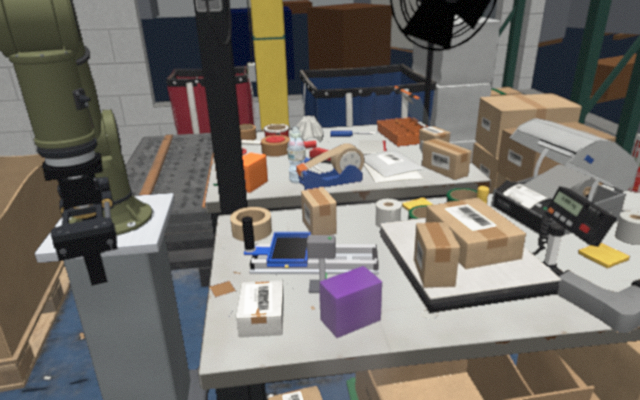

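View pics/top0.png

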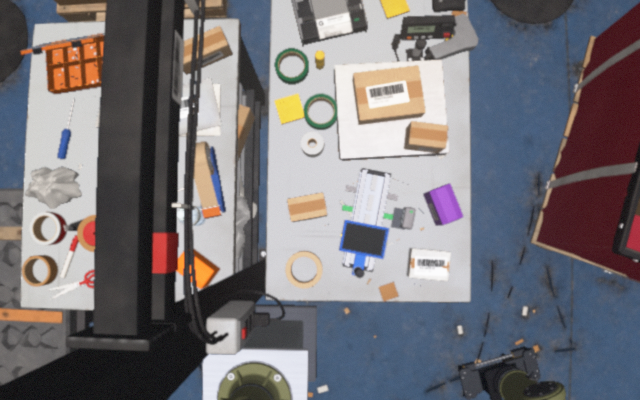

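Candidates for "carton": the brown one left of the rail at top (308,207) / side (319,212); orange at top (200,268) / side (250,172); purple at top (443,204) / side (350,300); brown boxes on the platform at top (428,135) and (388,93). By the description I choose the one at top (308,207). Next I measure and take a close crop.

```bash
cat > h.py <<'E'
import numpy as np, cv2
from bench import *
def cam(f):
    K=np.array([[f["fx"],0,f["cx"]],[0,f["fy"],f["cy"]],[0,0,1.]]); D=np.array([f["k1"],0,0,0,0.])
    return K,D,np.array(f["rvec"],float),np.array(f["tvec"],float)
def ray(f,uv):
    K,D,r,t=cam(f); R=cv2.Rodrigues(r)[0]
    n=cv2.undistortPoints(np.array([[uv]],float),K,D)[0,0]
    return -R.T@t, R.T@np.array([n[0],n[1],1])
def at_z(f,uv,z):
    o,d=ray(f,uv); return o+d*(z-o[2])/d[2]
def proj(f,P):
    K,D,r,t=cam(f); return cv2.projectPoints(np.array(P,float).reshape(-1,1,3),r,t,K,D)[0][:,0]
def tri(f1,u1,f2,u2):
    o1,d1=ray(f1,u1);o2,d2=ray(f2,u2)
    s=np.linalg.lstsq(np.c_[d1,-d2],o2-o1,rcond=None)[0]
    a=o1+s[0]*d1;b=o2+s[1]*d2
    return (a+b)/2,np.linalg.norm(a-b)
E
cat > look.py <<'E'
from h import *
import sys
np.set_printoptions(precision=4,suppress=True)
F={c:grab_frame(c) for c in ("side","top")}
t=F["top"];s=F["side"]
def crop(f,x,y,w,h,k,n): cv2.imwrite(n,cv2.resize(f["color"][y:y+h,x:x+w,::-1],None,fx=k,fy=k,interpolation=cv2.INTER_CUBIC))
E
python3 - <<'E'
from look import *
crop(t,270,160,200,130,4,"pics/tc1.png"); crop(s,210,170,200,150,4,"pics/sc1.png")
for n in ("carton","tray_floor","handle_top","rail","white_carton","tape_roll","label_roll","carrier"):
    for c in F:
        for d in outline_of(c,n)[:3]:
            m=d["mask"].astype(np.uint8); ct=max(cv2.findContours(m,0,1)[0],key=cv2.contourArea)
            print(n,c,round(d["confidence"],2),d["bbox"],cv2.minAreaRect(ct))
E
```

```text
carton side 0.91 [301.8, 189.7, 35.6, 45.0] ((318.5, 210.5), (47.0, 35.0), 90.0)
carton side 0.68 [242.9, 151.3, 24.6, 42.2] ((255.96469116210938, 171.0411834716797), (40.879234313964844, 24.15939712524414), 85.60128784179688)
carton side 0.68 [319.9, 265.2, 61.2, 72.6] ((350.6509094238281, 300.9693603515625), (60.181800842285156, 67.49201202392578), 72.18110656738281)
carton top 0.87 [178.2, 249.8, 41.7, 37.9] ((206.80581665039062, 267.98394775390625), (36.67971420288086, 22.237079620361328), 83.41805267333984)
carton top 0.81 [422.2, 182.2, 40.4, 44.2] ((442.7930908203125, 204.9827423095703), (38.438934326171875, 30.82542610168457), 68.19859313964844)
carton top 0.69 [288.1, 195.6, 37.7, 27.1] ((306.6486511230469, 207.3918914794922), (24.331050872802734, 37.97616958618164), 80.53767395019531)
tray_floor side 0.56 [240.5, 214.0, 68.4, 54.0] ((272.8481750488281, 244.56532287597656), (75.7674789428711, 43.889015197753906), 15.819192886352539)
tray_floor side 0.49 [376.9, 204.3, 24.0, 21.1] ((388.0, 212.5), (27.0, 24.0), 90.0)
tray_floor top 0.55 [338.2, 218.2, 55.6, 61.7] ((361.365417
[... 864 characters left out ...]
33.6] ((428.1019287109375, 263.98309326171875), (43.119319915771484, 28.329870223999023), 6.519801139831543)
tape_roll top 0.67 [287.6, 251.7, 33.5, 34.6] ((304.0, 269.5), (37.0, 36.0), 90.0)
label_roll side 0.94 [377.0, 202.5, 24.1, 23.2] ((388.0, 213.0), (28.0, 26.0), 90.0)
label_roll top 0.59 [301.2, 130.0, 24.0, 28.3] ((311.7500305175781, 143.75001525878906), (24.748737335205078, 24.041629791259766), 45.0)
carrier side 0.81 [242.9, 218.3, 66.3, 48.9] ((273.5589599609375, 245.20143127441406), (73.59110260009766, 43.0540771484375), 14.264512062072754)
carrier top 0.97 [339.2, 218.1, 51.8, 59.2] ((361.583984375, 249.78799438476562), (46.15244674682617, 54.82839584350586), 10.30484676361084)
```

```bash
python3 - <<'E'
print(1)
E
```

```text
1
```

View pics/tc1.png

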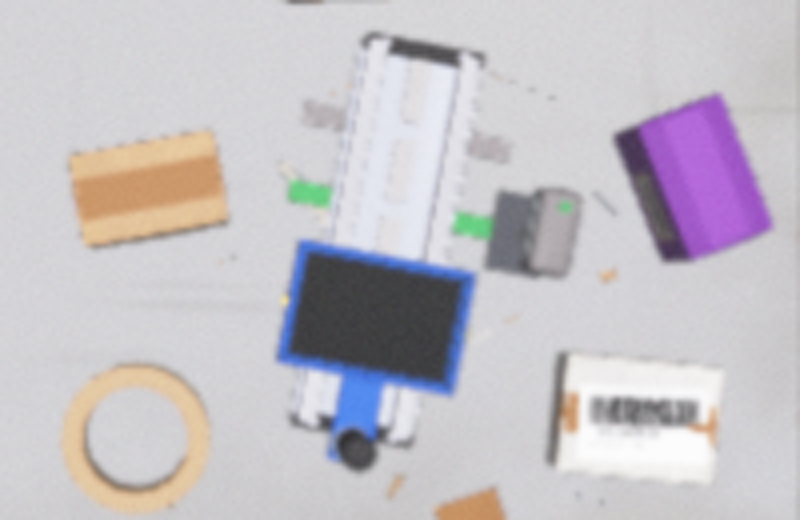

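View pics/sc1.png

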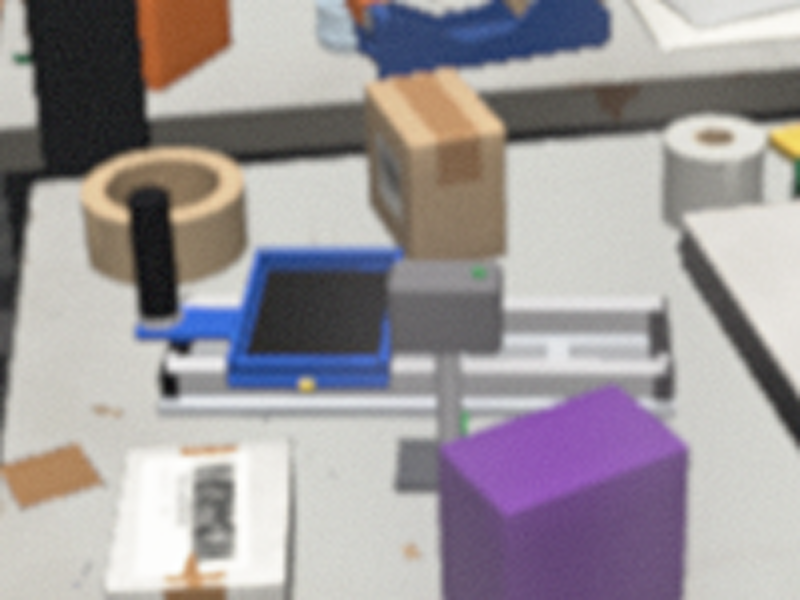

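```bash
cat > m1.py <<'E'
from look import *
def C(p): return ((p[0]+.5)/4-.5+270,(p[1]+.5)/4-.5+160)
def quad(ps,z):
    P=np.array([at_z(t,C(p),z)[:2] for p in ps]); 
    print("center",P.mean(0),"edges",[round(float(np.linalg.norm(P[i]-P[i-1])),4) for i in range(4)],
     "yaw long",np.degrees(np.arctan2(*((P[0]+P[3]-P[1]-P[2])[::-1]))))
    return P.mean(0)
c=quad([(70,156),(212,130),(228,220),(88,246)],.096)
tr=quad([(300,242),(475,270),(453,394),(277,360)],.051)
tf=quad([(307,252),(466,280),(448,380),(287,352)],.045)
h=at_z(t,C((358,447)),.123); print("handle",h, np.degrees(np.arctan2(*(tr-h[:2])[::-1])),np.linalg.norm(tr-h[:2]))
g1=at_z(t,C((310,193)),.01);g2=at_z(t,C((473,224)),.01); print("green",g1,g2,(g1+g2)/2)
print("tape",at_z(t,C((136,438)),.048),"white",at_z(t,C((640,418)),.052),"scan",at_z(t,C((555,232)),.13),"purple",at_z(t,C((705,178)),.096))
print("label",at_z(t,(312,144),.06))
print("tri carton",tri(t,(307,207.5),s,(318.5,190+0))) 
print(tri(t,C((358,447)),s,(210+152/4,170+195/4)))
E
python3 m1.py
```

```text
center [ 0.5777 -0.1546] edges [0.065, 0.1023, 0.0648, 0.1007] yaw long 101.11817836396781
center [ 0.4881 -0.3196] edges [0.0875, 0.1292, 0.0917, 0.1304] yaw long 80.62704179791676
center [ 0.4883 -0.3206] edges [0.0745, 0.1182, 0.0742, 0.1194] yaw long 80.71629326491552
handle [ 0.3988 -0.3018  0.123 ] -11.276920478262655 0.09101801208968212
green [ 0.5794 -0.2725  0.01  ] [ 0.5575 -0.395   0.01  ] [ 0.5684 -0.3337  0.01  ]
tape [ 0.3975 -0.1457  0.048 ] white [ 0.4161 -0.5128  0.052 ] scan [ 0.5488 -0.4362  0.13  ] purple [ 0.5893 -0.5493  0.096 ]
label [ 0.7627 -0.1658  0.06  ]
tri carton (array([ 0.5771, -0.1554,  0.1116]), np.float64(0.005424708559187196))
(array([ 0.3975, -0.3021,  0.1189]), np.float64(0.0018847497083377416))
```

The chosen box is brown with a white label on the robot-facing side (side crop about (385,175), top crop (150,188)), and its top measures 65x102 mm, so the choice holds. The tray and handle are where they should be (spacing 91–95 mm, joint about 0.023). Next I work out the move.

```bash
cat > plan.py <<'E'
from h import *
from scipy.spatial.transform import Rotation as R
np.set_printoptions(precision=3,suppress=True)
def plan(xyz,yawdeg):
    s=state(); r=R.from_rotvec(s["orientation"]); p=np.array(s["position"])
    best=None
    for k in (0,180):
        y=np.radians(yawdeg+k); x=np.array([np.cos(y),np.sin(y),0]); z=np.array([0,0,-1.]); T=R.from_matrix(np.c_[x,np.cross(z,x),z])
        d=(r.inv()*T).as_rotvec()
        print("k",k,"turn/0.1",d/0.1, "joints7",s["joint_positions"][6])
        print("   shift/0.025 start axes",r.inv().apply(np.array(xyz)-p)/.025,"end axes",T.inv().apply(np.array(xyz)-p)/.025)
    print("t",s["time"],"pos",p,"toolx yaw",np.degrees(np.arctan2(*r.as_matrix()[1::-1,0])),"F",s["ft_force"],"gap",s["finger_gap"])
E
python3 -c "
from plan import *
plan([.5777,-.1546,.20],11.1)"
```

```text
k 0 turn/0.1 [  0.001  -0.    -14.957] joints7 -0.056933101561494975
   shift/0.025 start axes [-13.902 -20.636   1.342] end axes [ 19.534 -15.411   1.343]
k 180 turn/0.1 [-0.001 -0.001 16.459] joints7 -0.056933101561494975
   shift/0.025 start axes [-13.902 -20.636   1.342] end axes [-19.534  15.411   1.343]
t 1.9 pos [ 0.173 -0.627  0.234] toolx yaw -74.59662514742516 F [0.245 0.38  1.258] gap 0.08720429489181297
```

```bash
python3 -m handwheel '[[-0.66,-0.98,0,0,0,0,87],[-0.66,-0.98,0,0,0,0,87],[-0.66,-0.98,0,0,0,0,87],[-0.66,-0.98,0,0,0,0,87],[-0.66,-0.98,0,0,0,0,87],[-0.66,-0.98,0,0,0,0,87],[-0.66,-0.98,0,0,0,0,87],[-0.66,-0.98,0,0,0,0,87],[-0.66,-0.98,0,0,0,0,87],[-0.66,-0.98,0,0,0,0,87],[-0.66,-0.98,0,0,0,0,87],[-0.66,-0.98,0,0,0,0,87]]' 20
python3 -m handwheel '[[-0.66,-0.98,0,0,0,0,87],[-0.66,-0.98,0,0,0,0,87],[-0.66,-0.98,0,0,0,0,87],[-0.66,-0.98,0,0,0,0,87],[-0.66,-0.98,0,0,0,0,87],[-0.66,-0.98,0,0,0,0,87],[-0.66,-0.98,0,0,0,0,87],[-0.66,-0.98,0,0,0,0,87],[-0.66,-0.98,0,0,0,0,87]]'
python3 -m handwheel '[[0,0,0,0,0,-1,87],[0,0,0,0,0,-1,87],[0,0,0,0,0,-1,87],[0,0,0,0,0,-1,87],[0,0,0,0,0,-1,87],[0,0,0,0,0,-1,87],[0,0,0,0,0,-1,87],[0,0,0,0,0,-1,87]]'
python3 -m handwheel '[[0,0,0,0,0,-1,87],[0,0,0,0,0,-1,87],[0,0,0,0,0,-1,87],[0,0,0,0,0,-1,87],[0,0,0,0,0,-1,87],[0,0,0,0,0,-1,87],[0,0,0,0,0,-0.96,87],[0,0,0,0,0,0,87]]'
python3 -c "
from plan import *
plan([.5777,-.1546,.05],11.1)"
```

```text
time: 2.9
position: [0.4042, -0.3566, 0.2338]
orientation: [2.499, -1.904, 0.001]
ft_force: [0.5, -0.8, 0.2]
finger_gap: 0.0871
time: 3.65
position: [0.5774, -0.1549, 0.2338]
orientation: [2.499, -1.904, 0.001]
ft_force: [0.4, 0.0, 0.7]
finger_gap: 0.0871
time: 4.32
position: [0.5766, -0.1561, 0.2336]
orientation: [3.045, -0.773, 0.0]
ft_force: [0.0, 1.2, -0.1]
finger_gap: 0.0867
time: 4.98
position: [0.5766, -0.1561, 0.2335]
orientation: [3.126, 0.308, -0.0]
ft_force: [0.2, 0.7, -0.2]
finger_gap: 0.0869
k 0 turn/0.1 [0.001 0.    0.025] joints7 0.2851106479848935
   shift/0.025 start axes [ 0.057 -0.051  7.342] end axes [ 0.056 -0.05   7.342]
k 180 turn/0.1 [ -0.001   0.001 -31.391] joints7 0.2851106479848935
   shift/0.025 start axes [ 0.057 -0.051  7.342] end axes [-0.056  0.05   7.342]
t 4.9833 pos [ 0.577 -0.156  0.234] toolx yaw 11.24202232149977 F [ 0.191  0.727 -0.237] gap 0.08688901841025569
```

```bash
python3 -m handwheel '[[0.05,-0.05,0.8,0,0,0,87],[0,0,0.9,0,0,0,87],[0,0,0.9,0,0,0,87],[0,0,0.9,0,0,0,87],[0,0,0.8,0,0,0,87],[0,0,0,0,0,0,87],[0,0,0,0,0,0,87]]'
python3 - <<'E'
from look import *
crop(s,230,110,180,130,4,"pics/s2.png"); crop(t,230,120,160,130,4,"pics/t2.png")
E
```

```text
time: 5.57
position: [0.5769, -0.1544, 0.1254]
orientation: [-3.126, -0.301, 0.003]
ft_force: [0.0, -0.7, 0.8]
finger_gap: 0.0869
```

View pics/s2.png

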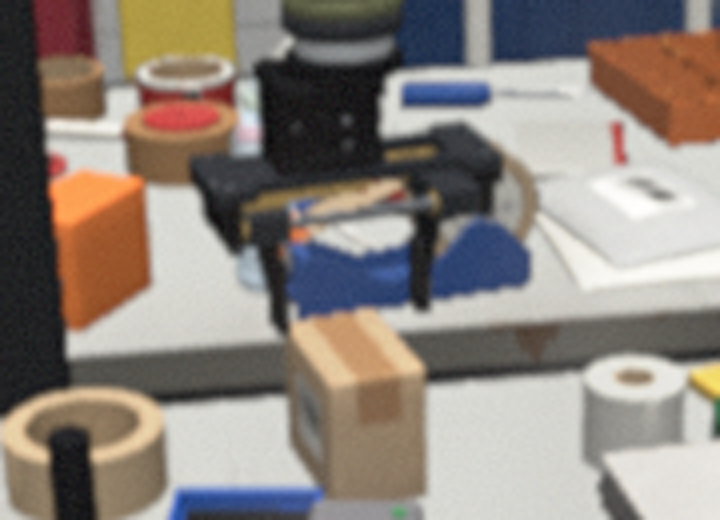

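View pics/t2.png

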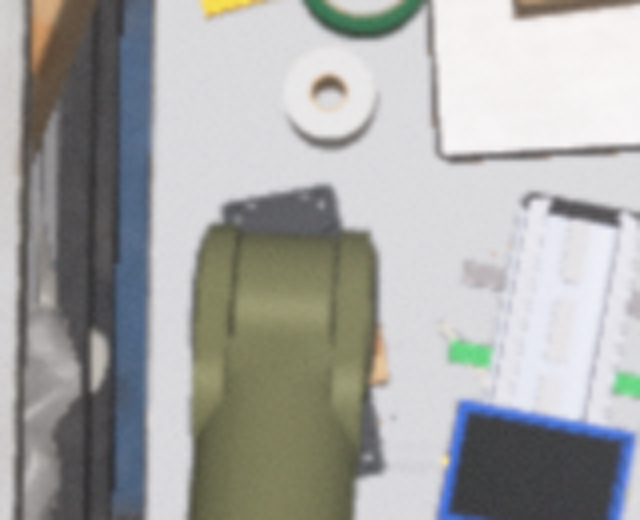

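The fingertips show at side crop (280,325) and (422,305), straddling the carton's top (290–425). I check this against the projection.

```bash
python3 - <<'E'
from look import *
st=state();p=st["position"]; y=np.radians(11.1);x=np.array([np.cos(y),np.sin(y),0]);n=np.array([-np.sin(y),np.cos(y),0])
tips=[p+x*e*.051-n*.0095+[0,0,-.011] for e in(-1,1)]
c=np.array([.5777,-.1546,.096]); co=[c+x*a*.0335+n*b*.053 for a,b in((-1,-1),(1,-1),(1,1),(-1,1))]
print((proj(s,tips)-[230,110])*4); print((proj(s,co)-[230,110])*4)
E
```

```text
[[281.6129 330.    ]
 [429.9907 306.0879]]
[[327.4288 382.3207]
 [426.7675 365.4419]
 [373.1545 303.7098]
 [279.806  318.5912]]
```

```bash
python3 -m handwheel '[[0,0,0.6,0,0,0,87],[0,0,0.6,0,0,0,87],[0,0,0.6,0,0,0,87],[0,0,0.6,0,0,0,87],[0,0,0.6,0,0,0,87],[0,0,0,0,0,0,87]]'
python3 -m handwheel '[[0,0,0,0,0,0,60],[0,0,0,0,0,0,60],[0,0,0,0,0,0,60],[0,0,0,0,0,0,60],[0,0,0,0,0,0,60],[0,0,0,0,0,0,60],[0,0,0,0,0,0,60],[0,0,0,0,0,0,60]]' 20
```

```text
time: 6.27
position: [0.5762, -0.1545, 0.0493]
orientation: [-3.126, -0.303, 0.005]
ft_force: [-0.5, 0.1, -1.1]
finger_gap: 0.0867
time: 6.93
position: [0.5784, -0.1548, 0.0523]
orientation: [3.126, 0.304, 0.002]
ft_force: [-0.6, -0.1, 6.7]
finger_gap: 0.0667
```

```bash
python3 -m handwheel '[[0,0,-0.2,0,0,0,60],[0,0,-0.5,0,0,0,60],[0,0,-0.8,0,0,0,60],[0,0,-0.8,0,0,0,60],[0,0,-0.8,0,0,0,60],[0,0,-0.5,0,0,0,60],[0,0,0,0,0,0,60],[0,0,0,0,0,0,60]]'
python3 - <<'E'
from look import *
crop(s,230,110,180,140,4,"pics/s3.png")
from plan import *
plan([.4881,-.3200,.142],-10)
E
```

```text
time: 7.6
position: [0.5777, -0.1546, 0.1414]
orientation: [3.126, 0.304, 0.001]
ft_force: [-1.5, -0.8, -2.0]
finger_gap: 0.067
k 0 turn/0.1 [-0.005  0.022  3.684] joints7 0.2415689440656383
   shift/0.025 start axes [-4.749  5.814 -0.087] end axes [-2.336  7.134 -0.092]
k 180 turn/0.1 [ -0.031  -0.007 -27.732] joints7 0.2415689440656383
   shift/0.025 start axes [-4.749  5.814 -0.087] end axes [ 2.336 -7.134 -0.092]
t 7.7 pos [ 0.577 -0.154  0.14 ] toolx yaw 11.110160363535606 F [-0.4   -0.423 -1.849] gap 0.06684285494404947
```

View pics/s3.png

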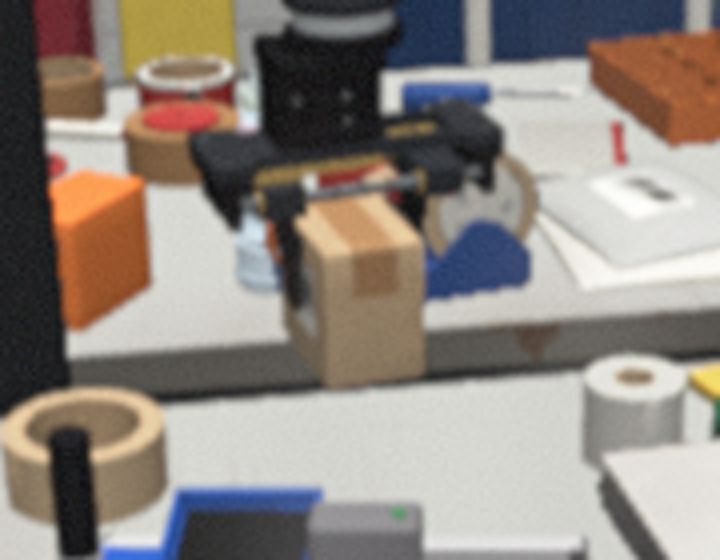

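```bash
python3 - <<'E'
from look import *
st=state();p=st["position"]; y=np.radians(11.1);x=np.array([np.cos(y),np.sin(y),0]);n=np.array([-np.sin(y),np.cos(y),0])
for off in(0,-.004):
    c=np.array([p[0],p[1],p[2]-.05])+n*off; co=[c+x*a*.0335+n*b*.053+[0,0,z] for a,b,z in((-1,-1,.096),(1,-1,.096),(-1,-1,0),(1,-1,0),(-1,1,.096))]
    print((proj(s,co)-[230,110])*4)
E
```

```text
[[320.7618 251.1869]
 [423.3231 235.7414]
 [325.9496 391.5537]
 [425.0836 374.5792]
 [272.1776 194.6833]]
[[322.7378 253.4848]
 [425.5558 237.9613]
 [327.8739 394.1598]
 [427.2483 377.1014]
 [273.8881 196.6727]]
```

```bash
python3 - <<'E'
from look import *
y=np.radians(-10.2);x=np.array([np.cos(y),np.sin(y),0]);n=np.array([-np.sin(y),np.cos(y),0])
c=np.array([.4895,-.32,0])
ims=[]
for f,fn,o in((t,"pics/top0.png",(325,210)),(s,"pics/side0.png",(235,205))):
    im=cv2.resize(cv2.imread(fn)[o[1]:o[1]+72,o[0]:o[0]+90],None,fx=8,fy=8,interpolation=cv2.INTER_CUBIC)
    im=cv2.resize(im,(720,576))[:, :]
    for hx,hy,z,col in((.046,.066,.051,(0,0,255)),(.041,.061,.039,(0,255,0)),):
        q=[c+x*a*hx+n*b*hy+[0,0,z] for a,b in((-1,-1),(1,-1),(1,1),(-1,1))]
        uv=(proj(f,q)-o+.5)*8
        cv2.polylines(im,[uv.astype(np.int32)],True,col,1)
    hc=c-x*.095; q=[hc+.013*(x*np.cos(a)+n*np.sin(a))+[0,0,.123] for a in np.linspace(0,6.28,20)]
    cv2.polylines(im,[((proj(f,q)-o+.5)*8).astype(np.int32)],True,(0,255,255),1)
    cv2.imwrite("pics/ov_%s.png"%fn[5:8],im)
E
```

```text
(no output)
```

View pics/ov_top.png

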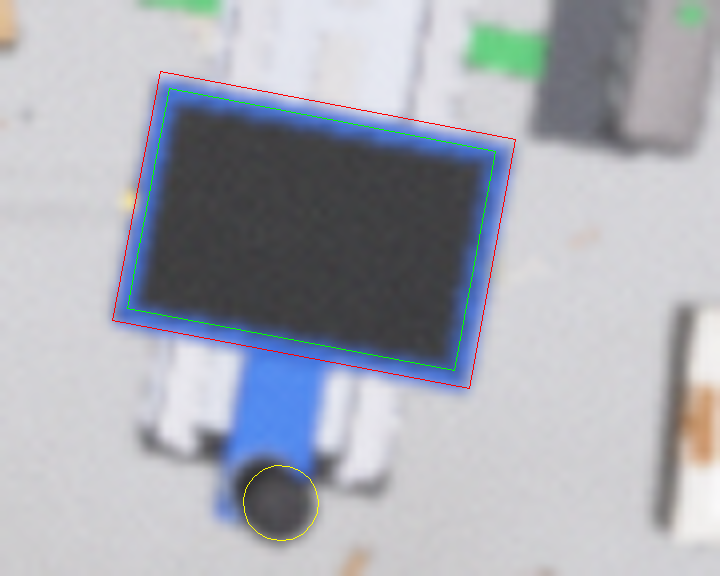

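View pics/ov_sid.png

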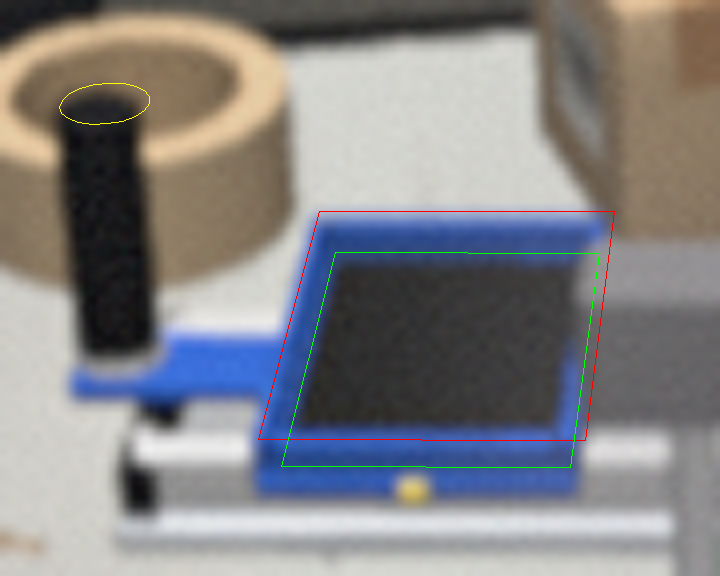

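The overlay fits the tray in both views within about 2 mm: centre (0.4895,-0.320), yaw about -10.4°. Now I turn and carry the carton over it.

```bash
python3 -m handwheel '[[0,0,0,0,0,0.75,60],[0,0,0,0,0,0.75,60],[0,0,0,0,0,0.75,60],[0,0,0,0,0,0.75,60],[0,0,0,0,0,0.74,60],[-0.23,0.71,0,0,0,0,60],[-0.23,0.71,0,0,0,0,60],[-0.23,0.71,0,0,0,0,60],[-0.23,0.71,0,0,0,0,60],[-0.23,0.71,0,0,0,0,60],[-0.23,0.71,0,0,0,0,60],[-0.23,0.71,0,0,0,0,60]]'
python3 -m handwheel '[[-0.23,0.71,0,0,0,0,60],[-0.23,0.71,0,0,0,0,60],[-0.23,0.71,0,0,0,0,60],[0,0,0,0,0,0,60],[0,0,0,0,0,0,60]]'
python3 -c "
from plan import *
plan([.4895,-.32,.095],-10.4)"
```

```text
time: 8.9
position: [0.515, -0.2701, 0.1404]
orientation: [-3.128, 0.282, 0.001]
ft_force: [0.5, 0.7, -2.6]
finger_gap: 0.0667
time: 9.32
position: [0.4883, -0.3199, 0.1404]
orientation: [-3.128, 0.287, 0.002]
ft_force: [1.1, 0.2, -2.1]
finger_gap: 0.0668
k 0 turn/0.1 [-0.003  0.01  -0.013] joints7 0.23385876789953455
   shift/0.025 start axes [ 0.051 -0.005  1.816] end axes [ 0.049 -0.005  1.816]
k 180 turn/0.1 [ 0.016  0.005 31.403] joints7 0.23385876789953455
   shift/0.025 start axes [ 0.051 -0.005  1.816] end axes [-0.049  0.005  1.816]
t 9.3167 pos [ 0.488 -0.32   0.14 ] toolx yaw -10.474418626563835 F [ 1.144  0.186 -2.074] gap 0.06684037683624734
```

```bash
python3 -m handwheel '[[0.04,0,0.45,0,0,0,60],[0,0,0.45,0,0,0,60],[0,0,0.5,0,0,0,60],[0,0,0,0,0,0,60],[0,0,0,0,0,0,60]]'
python3 - <<'E'
from look import *
crop(s,230,150,120,120,5,"pics/s4.png")
E
```

```text
time: 9.73
position: [0.4895, -0.3177, 0.1042]
orientation: [-3.127, 0.28, 0.004]
ft_force: [-0.5, -0.5, -2.5]
finger_gap: 0.067
```

View pics/s4.png

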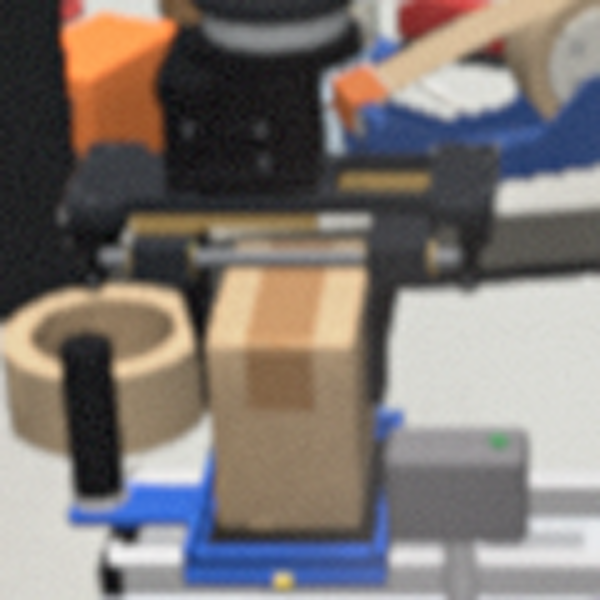

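The carton's lower edge spans crop x 217–365, centred between the tray's near lips (about 200–385), so I lower it.

```bash
python3 -m handwheel '[[0,0,0.15,0,0,0,60],[0,0,0.15,0,0,0,60],[0,0,0.1,0,0,0,60],[0,0,0.05,0,0,0,60],[0,0,0,0,0,0,60]]'; python3 -c "
from plan import *
plan([.4895,-.32,.09],-10.4)"
```

```text
time: 10.25
position: [0.4899, -0.319, 0.0944]
orientation: [-3.129, 0.283, 0.001]
ft_force: [-1.2, -0.3, -2.0]
finger_gap: 0.0667
k 0 turn/0.1 [-0.002  0.006  0.014] joints7 0.2116160515861729
   shift/0.025 start axes [-0.01   0.044  0.176] end axes [-0.01   0.044  0.176]
k 180 turn/0.1 [ -0.01   -0.003 -31.402] joints7 0.2116160515861729
   shift/0.025 start axes [-0.01   0.044  0.176] end axes [ 0.01  -0.044  0.176]
t 10.25 pos [ 0.49  -0.319  0.094] toolx yaw -10.320564349441813 F [-1.207 -0.257 -2.016] gap 0.0667081874685058
```

```bash
python3 -m handwheel '[[0,0,0.06,0,0,0,60],[0,0,0.06,0,0,0,60],[0,0,0,0,0,0,60]]'; python3 -m handwheel '[[0,0,0.04,0,0,0,60],[0,0,0,0,0,0,60]]';  python3 -m handwheel '[[0,0,0.04,0,0,0,60],[0,0,0,0,0,0,60]]'
```

```text
time: 10.5
position: [0.4901, -0.319, 0.0916]
orientation: [-3.129, 0.282, 0.0]
ft_force: [1.1, 1.1, -1.3]
finger_gap: 0.0669
time: 10.67
position: [0.4903, -0.3191, 0.0914]
orientation: [3.129, -0.282, -0.0]
ft_force: [-1.2, 0.6, 2.1]
finger_gap: 0.067
time: 10.83
position: [0.4907, -0.3191, 0.0913]
orientation: [3.128, -0.282, 0.001]
ft_force: [-3.0, 1.6, 7.0]
finger_gap: 0.067
```

Contact: z stops at 0.0914 and the force rises to 7 N, so the carton is on the floor. Release.

```bash
python3 -m handwheel '[[0,0,-0.05,0,0,0,70],[0,0,0,0,0,0,75],[0,0,0,0,0,0,80],[0,0,0,0,0,0,85],[0,0,0,0,0,0,85],[0,0,0,0,0,0,85]]'; python3 -m handwheel '[[0,0,-0.5,0,0,0,85],[0,0,-0.9,0,0,0,85],[0,0,-0.9,0,0,0,85],[0,0,-0.9,0,0,0,85],[0,0,-0.9,0,0,0,85],[0,0,0,0,0,0,60],[0,0,0,0,0,0,60]]'
python3 - <<'E'
from look import *
crop(s,230,150,120,120,5,"pics/s5.png")
from plan import *
plan([.3955,-.3025,.19],-10.4)
E
```

```text
time: 11.33
position: [0.4902, -0.319, 0.0909]
orientation: [-3.129, 0.282, 0.0]
ft_force: [-0.1, -0.3, 0.1]
finger_gap: 0.0837
time: 11.92
position: [0.4913, -0.3195, 0.196]
orientation: [3.127, -0.282, 0.005]
ft_force: [0.2, -0.5, -0.4]
finger_gap: 0.0779
k 0 turn/0.1 [-0.001  0.007  0.015] joints7 0.2524513609110519
   shift/0.025 start axes [-3.83   0.031  0.135] end axes [-3.83   0.037  0.133]
k 180 turn/0.1 [ -0.01   -0.001 -31.401] joints7 0.2524513609110519
   shift/0.025 start axes [-3.83   0.031  0.135] end axes [ 3.83  -0.037  0.133]
t 12.0167 pos [ 0.49  -0.319  0.193] toolx yaw -10.31354781046009 F [-0.194 -0.023  0.309] gap 0.0708695020430812
```

View pics/s5.png

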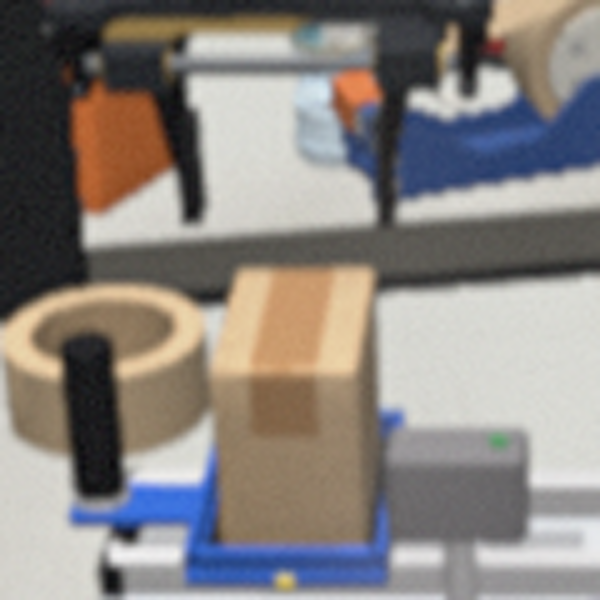

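The carton stands flat inside the lips (near bottom edge crop 218–375 at y 543). Next I straddle the handle with a 60 mm opening, keeping the same orientation.

```bash
python3 -m handwheel '[[-0.55,0,0,0,0,0,60],[-0.8,0,0,0,0,0,60],[-0.8,0,0,0,0,0,60],[-0.8,0,0,0,0,0,60],[-0.8,0,0,0,0,0,60],[0,0,0,0,0,0,60],[0,0,0,0,0,0,60],[0,0,0.8,0,0,0,60],[0,0,0.8,0,0,0,60],[0,0,0,0,0,0,60]]'
python3 - <<'E'
from look import *
crop(s,230,150,120,120,5,"pics/s6.png")
st=state();p=st["position"];y=np.radians(-10.4);x=np.array([np.cos(y),np.sin(y),0]);print(p,st["finger_gap"])
from plan import *
plan([.397,-.3024,.10],-10.4)
E
```

```text
time: 12.85
position: [0.3966, -0.3005, 0.1497]
orientation: [-3.124, 0.281, 0.008]
ft_force: [-0.9, 0.5, -0.5]
finger_gap: 0.0599
[ 0.3982 -0.3016  0.1529] 0.060004919199558006
k 0 turn/0.1 [-0.018  0.015  0.025] joints7 0.3798146275426095
   shift/0.025 start axes [-0.039  0.042  2.115] end axes [-0.042  0.039  2.115]
k 180 turn/0.1 [ -0.023  -0.028 -31.391] joints7 0.3798146275426095
   shift/0.025 start axes [-0.039  0.042  2.115] end axes [ 0.042 -0.039  2.115]
t 12.95 pos [ 0.398 -0.302  0.153] toolx yaw -10.259070381092883 F [0.477 0.437 0.362] gap 0.060004919199558006
```

View pics/s6.png

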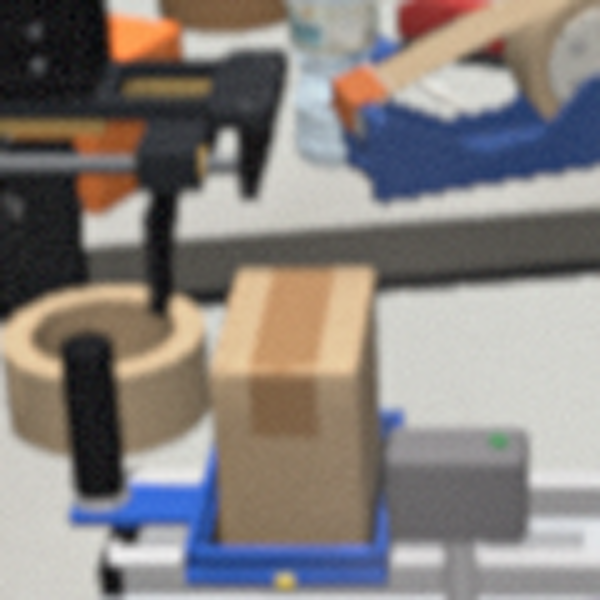

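The fingers (right tip crop (160,312), left near (20,–)) straddle the post top (88,345). Descend and grip softly.

```bash
python3 -m handwheel '[[-0.04,0.04,0.7,0,0,0,60],[0,0,0.7,0,0,0,60],[0,0,0.7,0,0,0,60],[0,0,0,0,0,0,60],[0,0,0,0,0,0,60]]'
python3 -m handwheel '[[0,0,0,0,0,0,40],[0,0,0,0,0,0,32],[0,0,0,0,0,0,15],[0,0,0,0,0,0,15],[0,0,0,0,0,0,15],[0,0,0,0,0,0,15],[0,0,0,0,0,0,15]]' 10
python3 - <<'E'
from look import *
crop(s,230,150,120,120,5,"pics/s7.png")
from plan import *
plan([.397,-.3024,.10],-10.4)
E
```

```text
time: 13.37
position: [0.3973, -0.303, 0.1015]
orientation: [-3.128, 0.282, 0.0]
ft_force: [0.1, -0.6, 0.4]
finger_gap: 0.0603
time: 13.95
position: [0.3961, -0.3031, 0.1012]
orientation: [3.129, -0.283, -0.002]
ft_force: [-2.2, 0.1, 2.8]
finger_gap: 0.0257
k 0 turn/0.1 [0.002 0.011 0.014] joints7 0.35314957548650655
   shift/0.025 start axes [ 0.024 -0.033  0.048] end axes [ 0.023 -0.033  0.048]
k 180 turn/0.1 [ -0.017   0.004 -31.402] joints7 0.35314957548650655
   shift/0.025 start axes [ 0.024 -0.033  0.048] end axes [-0.023  0.033  0.048]
t 14.05 pos [ 0.396 -0.303  0.101] toolx yaw -10.322214313397122 F [-3.968  0.433  3.797] gap 0.025393045347292954
```

View pics/s7.png

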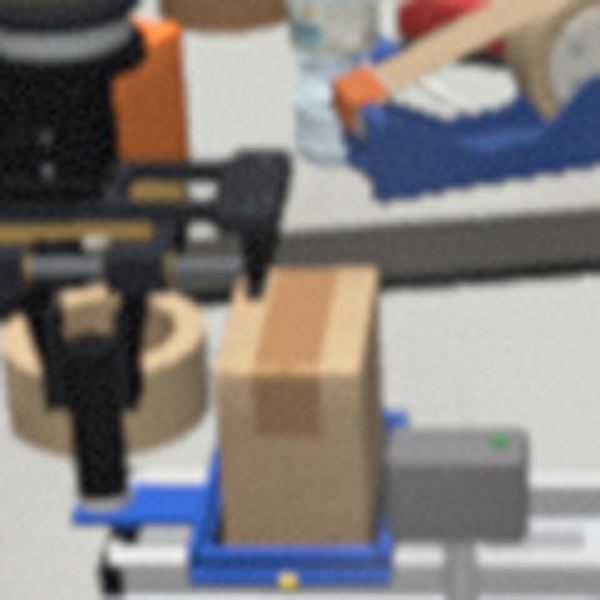

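```bash
python3 - <<'E'
from look import *
a=tip_of("top","next_station"); b=tip_of("side","next_station")
print([(d["uv"],d["confidence"]) for d in a],[(d["uv"],d["confidence"]) for d in b])
y=np.radians(-10.4);x=np.array([np.cos(y),np.sin(y),0])
h=np.array([.3965,-.303,0])
for d in a: 
    P=at_z(t,d["uv"],.031);print("top",P,(P-h)@x-.095)
for d in b: 
    P=at_z(s,d["uv"],.031);print("side",P,(P-h)@x-.095)
crop(t,310,180,130,100,6,"pics/t7.png")
E
```

```text
[([368.9, 213.6], 0.84), ([363.7, 240.4], 0.58)] [([324.8, 252.7], 0.64)]
top [ 0.5622 -0.336   0.031 ] 0.07392596176370728
top [ 0.4829 -0.3213  0.031 ] -0.0067111007268993855
side [ 0.5691 -0.3383  0.031 ] 0.08110750918883103
```

View pics/t7.png

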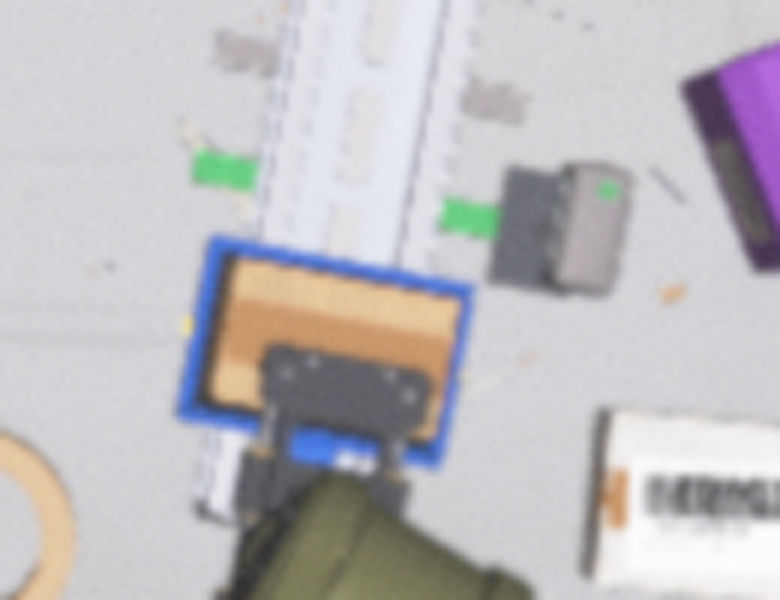

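The carton is in the tray with parallel lips all round (crop (225–460, 260–440)); the green tabs are at (224,171) and (471,217). Estimates of the distance still to go are 74–81 mm. I move about 68 mm, then look.

```bash
python3 -m handwheel '[[0.1,0,0,0,0,0,15],[0.2,0,0,0,0,0,15],[0.3,0,0,0,0,0,15],[0.3,0,0,0,0,0,15],[0.3,0,0,0,0,0,15],[0.3,0,0,0,0,0,15],[0.3,0,0,0,0,0,15],[0.3,0,0,0,0,0,15],[0.3,0,0,0,0,0,15],[0.2,0,0,0,0,0,15],[0.1,0,0,0,0,0,15],[0,0,0,0,0,0,15]]'
python3 - <<'E'
from look import *
st=state();print(st["position"],st["ft_force"],st["finger_gap"])
h=np.array([.3965,-.303,0]);y=np.radians(-10.4);x=np.array([np.cos(y),np.sin(y),0]);print("travel",(st["position"]-h)@x,"lateral",(st["position"]-h)@[-x[1],x[0],0])
crop(t,325,180,100,80,8,"pics/t8.png");crop(s,230,150,150,130,5,"pics/s8.png")
E
```

```text
time: 15.25
position: [0.4641, -0.3154, 0.1013]
orientation: [3.129, -0.282, 0.002]
ft_force: [-1.2, -0.3, 2.9]
finger_gap: 0.0257
[ 0.4642 -0.3154  0.1012] [-0.5591  0.1689  2.2441] 0.025979819717688424
travel 0.06883293789922912 lateral 6.801723673771824e-05
```

View pics/t8.png

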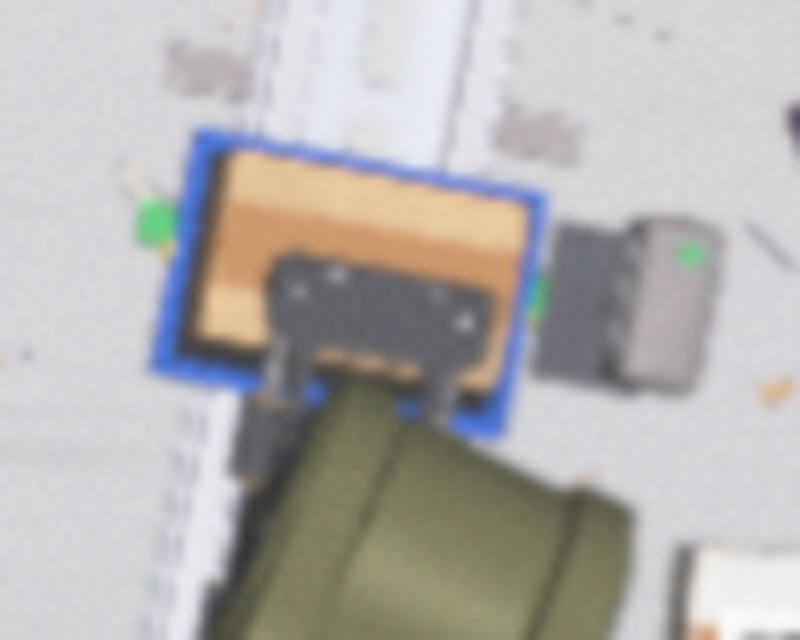

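View pics/s8.png

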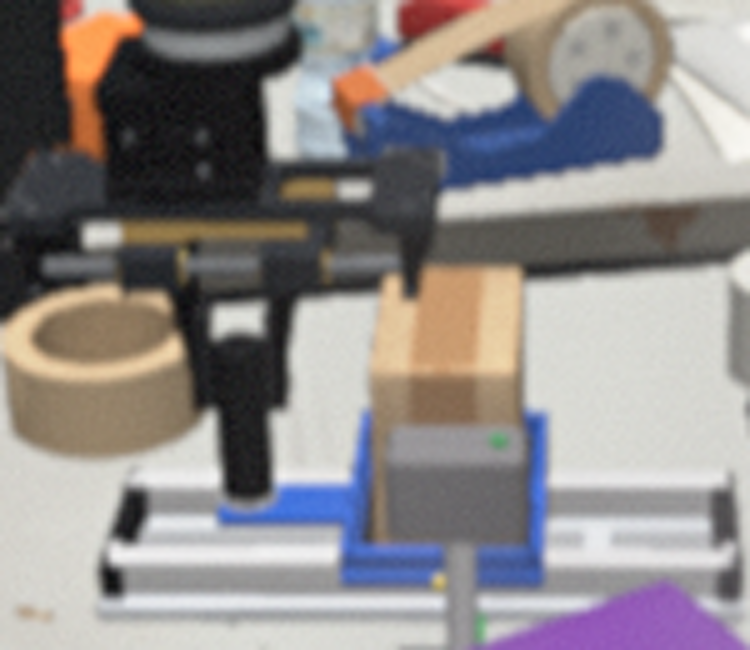

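Pointer at crop (166,250), left tab centre line at about (179,228): about 9 mm to go. Small steps from here, watching the force.

```bash
python3 -m handwheel '[[0.08,0,0,0,0,0,15],[0.08,0,0,0,0,0,15],[0,0,0,0,0,0,15]]'
python3 -m handwheel '[[0.06,0,0,0,0,0,15],[0,0,0,0,0,0,15]]'
python3 -m handwheel '[[0.06,0,0,0,0,0,15],[0,0,0,0,0,0,15]]'
python3 -m handwheel '[[0.06,0,0,0,0,0,15],[0,0,0,0,0,0,15]]'
```

```text
time: 15.6
position: [0.4671, -0.3159, 0.1013]
orientation: [3.129, -0.283, -0.0]
ft_force: [-0.9, -1.1, 4.3]
finger_gap: 0.0256
time: 15.77
position: [0.4689, -0.3162, 0.1013]
orientation: [3.129, -0.282, 0.001]
ft_force: [-0.6, -0.5, 3.8]
finger_gap: 0.0261
time: 15.93
position: [0.4707, -0.3165, 0.1012]
orientation: [3.128, -0.282, 0.002]
ft_force: [-0.3, -0.3, 3.2]
finger_gap: 0.0254
time: 16.1
position: [0.4726, -0.3169, 0.1012]
orientation: [3.128, -0.282, 0.003]
ft_force: [0.7, -0.8, 2.2]
finger_gap: 0.0259
```

```bash
python3 -m handwheel '[[0.05,0,0,0,0,0,15],[0,0,0,0,0,0,15]]'
python3 -m handwheel '[[0.05,0,0,0,0,0,15],[0,0,0,0,0,0,15]]'
python3 - <<'E'
from look import *
crop(t,325,180,100,80,8,"pics/t9.png")
for i in range(5): print(state()["ft_force"],state()["position"]); grab_frame("top")
E
```

```text
time: 16.27
position: [0.4739, -0.3171, 0.1012]
orientation: [3.128, -0.282, 0.003]
ft_force: [3.3, -1.8, 1.9]
finger_gap: 0.0257
time: 16.43
position: [0.4744, -0.3172, 0.1012]
orientation: [3.129, -0.282, 0.001]
ft_force: [1.1, -1.3, 3.7]
finger_gap: 0.0253
[ 1.7424 -1.4849  3.1076] [ 0.4744 -0.3172  0.1012]
[ 2.4178 -1.6266  2.7403] [ 0.4744 -0.3172  0.1012]
[ 0.8168 -0.0909  3.03  ] [ 0.4744 -0.3172  0.1012]
[ 1.4198 -1.5259  3.4814] [ 0.4744 -0.3172  0.1012]
[ 2.0041 -0.89    2.8412] [ 0.4745 -0.3172  0.1012]
```

View pics/t9.png

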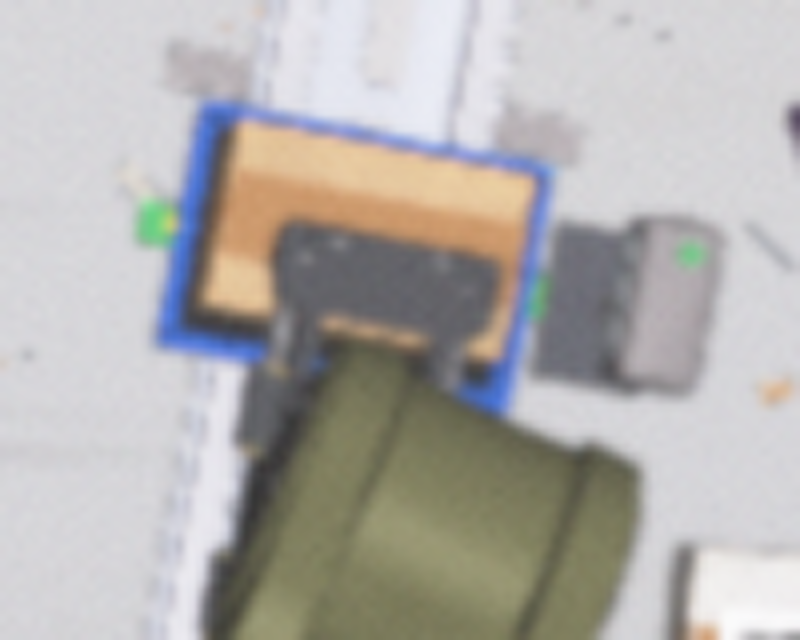

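The pointer (168,222) now sits on the green tab and the tool was drawn forward, then held, so the carrier is in the notch. Open and withdraw upward.

```bash
python3 -m handwheel '[[0,0,0,0,0,0,30],[0,0,0,0,0,0,40],[0,0,0,0,0,0,50],[0,0,0,0,0,0,56],[0,0,0,0,0,0,56],[0,0,0,0,0,0,56]]'
python3 -m handwheel '[[0,0,-0.4,0,0,0,56],[0,0,-0.9,0,0,0,56],[0,0,-0.9,0,0,0,56],[0,0,-0.9,0,0,0,56],[0,0,-0.9,0,0,0,56],[-0.9,0,0,0,0,0,56],[-0.9,0,0,0,0,0,56],[0,0,0,0,0,0,56]]'
python3 - <<'E'
from look import *
print(state()["ft_force"],state()["position"])
crop(t,290,160,160,130,5,"pics/t10.png");crop(s,230,150,150,130,5,"pics/s10.png")
E
```

```text
time: 17.28
position: [0.4738, -0.317, 0.1008]
orientation: [-3.129, 0.282, 0.001]
ft_force: [0.5, -0.4, 0.6]
finger_gap: 0.0526
time: 17.95
position: [0.4266, -0.3093, 0.2021]
orientation: [3.127, -0.286, -0.004]
ft_force: [-0.5, -1.6, -0.8]
finger_gap: 0.0562
[ 0.8183  0.342  -0.7434] [ 0.4296 -0.3094  0.202 ]
```

View pics/t10.png

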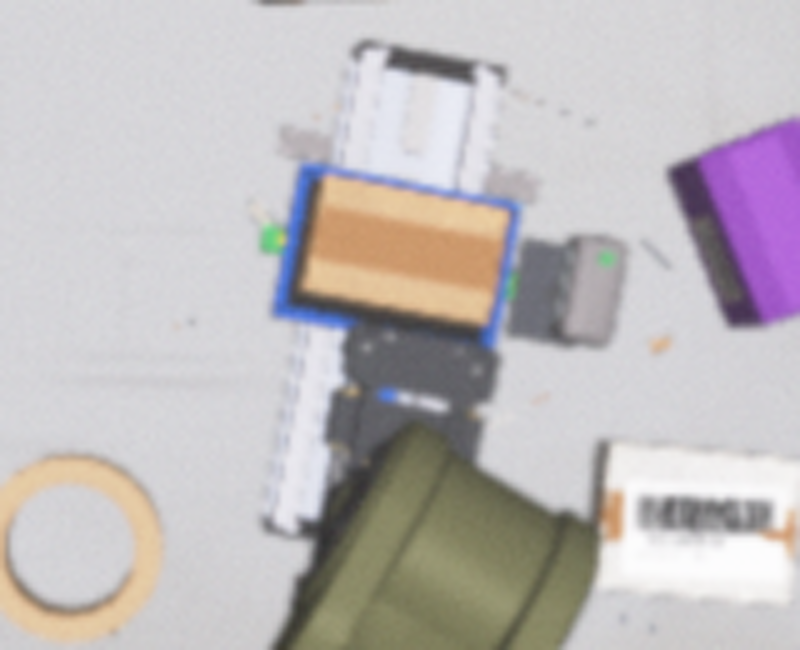

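View pics/s10.png

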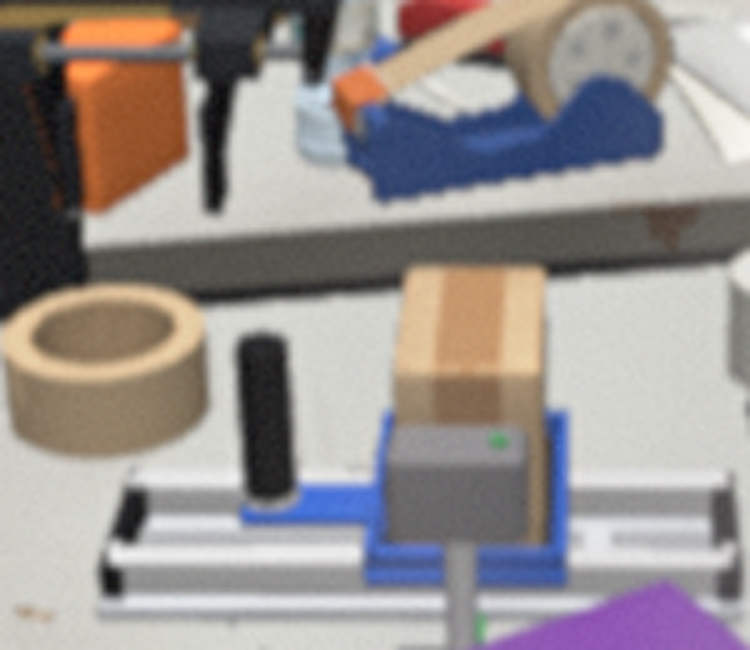

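```bash
python3 - <<'E'
from look import *
def C(p): return ((p[0]+.5)/5-.5+290,(p[1]+.5)/5-.5+160)
q=lambda ps,z:np.mean([at_z(t,C(p),z) for p in ps],0)
a=q([(302,165),(521,200),(495,347),(275,314)],.051); b=q([(324,173),(513,206),(492,330),(300,300)],.135)
print("tray",a,"carton",b,"travel",np.linalg.norm((a-[.4881,-.3196,.051])[:2]),"off",np.linalg.norm((a-b)[:2]), "handle",tri(t,tip_of("top","handle_top")[0]["uv"],s,tip_of("side","handle_top")[0]["uv"]) if tip_of("top","handle_top") else None)
st=state();print(st["ft_force"],np.abs(st["qvel"]).max(),st["time"])
print("tabs",at_z(t,C((286.5,242.5)),.01))
close_job()
E
```

```text
tray [ 0.5694 -0.3352  0.051 ] carton [ 0.5684 -0.3322  0.135 ] travel 0.08280998887441032 off 0.003125360250606398 handle None
[ 0.1327 -0.048   0.5921] 0.008636746939533506 18.2
tabs [ 0.5787 -0.2718  0.01  ]
the job is handed in; nothing more can be done
```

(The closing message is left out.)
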